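# Pour the armature balls from the spouted scoop into the narrow-mouthed jar

### The arm

A 6-joint arm with a two-finger parallel gripper is mounted at the origin on the work surface. World frame = base frame: x ahead of the robot, y to its left, z up, the work surface at z = 0. Lengths are in m, angles in degrees, forces in N, time in s.
With the tool pointing down it reaches from about 0.3 to 0.75 m from the base axis. Payload 8.5 kg.
Tool frame: the origin (TCP) lies on the centre line of the jaws, within the pads' length; the fingertips stand 11 mm ahead of it and the grasp point (between the pads) lies 8 mm behind it; z points along the fingers, y is the line along which they close (so a half turn about z gives the same grasp; the last joint's range is limited). The gripper opens to 85 mm and grips with 20 to 120 N. Pads are 22 mm wide; open, the fingers measure 114 mm over their backs; the gripper's body (76 mm by 85 mm) begins 54 mm behind the grasp point. The pads swing forward as they close: fully open they stand 13 mm farther back than shut.
Start: joints at [-12.336, 21.807, 74.336, -0, 83.858, -12.336], TCP at [0.55, 0, 0.242] pointing down, gripper open.
Joint ranges: [-178.18, 178.18], [-50.72, 133.34], [12.68, 142.11], [-81.47, 261.47], [9.98, 163.14], [-165.26, 165.26]. Speed limits (degrees/s): [136.94, 136.94, 180, 180, 180, 180].

### API

Orientations are given as a 3x3 rotation matrix whose columns are the frame's x, y, z axes.
In Python, from rig import env gives the robot as it stands.
- The arm moves only by the shell command python3 nudge.py [FORCE], which reads ROWS from standard input. ROWS is a JSON object with one list for each field, all of the same length, 1 to 10, a row being the entries at one place: dx, dy, dz (the shift in units of 20 mm), turn (a turn about the tool's z in units of 2 degrees), aperture (the finger opening in m); each row shifts and turns the commanded pose from where the row before left it, along the tool's axes as they then stand; what a row does not reach is not made up. A row lasts 1/10 s, in which the tool goes at most 0.05 m and 8.59 degrees, less where a joint would pass 70% of its speed; a pose out of reach is approached as far as the arm can. The fingers move at their own pace and stop on an object; FORCE is the grip in N (left out, the last holds). Time passes only in rows, so rows that do not move let the fingers close. It prints the time, the measured TCP pose, the force, the opening and the grip force at its end. Input that does not fit is refused with a message, and nothing moves.
- env.observe(): the state, without advancing time (a new reading comes with each control period).
- env.get_image(name): name is "scene" or "side" or "wrist"; returns a dict with "pixels" (420x560x3 uint8, red, green, blue), "K" (3x3 intrinsics, pixels), "extrinsics" (4x4, takes a point from world to camera coordinates). Camera axes: x right, y down, z forward; pixel columns grow to the right and rows downward; lengths in m; the calibration is good to about 2 mm. A picture is of the moment at which its call begins. There is no depth.
- env.close_job(): hands the job in; it is judged then, once.
The state is a dict: "time_s": time; "q": joint angles; "qvel": joint speeds; "joint_efforts": joint torques, N m; "position": TCP position; "tool_rot": TCP orientation; "ft_force": force on the tool from outside, world axes, zero at the start; "wrist_torque": the same for the moment, N m; "grip_width": finger opening in m; "gripper_force": force on a finger pad.
Only numpy, scipy, OpenCV 4.12 (cv2) and the standard library are available. Lean on these libraries where they do the work, as an engineer would, in place of code of your own. Each camera call takes 0.05 s, during which the arm holds its last target. There are 200 camera calls.

### The job

Put the five steel armature balls away in the open clear glass jar: rest the scoop's spout on the jar's rim with its lip just inside the mouth while the scoop is still level, and only then tilt it, keeping the lip in the mouth until all five balls have run in. None may miss, and the jar must not be shoved along or tipped. Then set the empty scoop flat on the green cutting mat and let go, leaving everything else where it is.

Things in the scene. Friction and masses are not known exactly. Their poses are not given: they have to be found in the camera images.
- scoop: Aluminium scoop with wooden handle, 254 mm long, about 130 g empty. Origin: centre of the pan's flat underside; x runs to the spout, z up when level. Flat open pan x -47 to 45 mm, 44 mm wide, walls 2 mm thick, 28 mm high. Level, the balls stay in; they roll out only when it is tilted spout-down over about 20 degrees, all by 45 to 50; if they wedge, rock it to free them
- scoop_spout (a point): Middle of the spout's underside, 90 mm ahead of the scoop's origin, 12 mm above its underside: the part to rest on the jar's rim. From x 45 to 80 mm the pan's floor rises 12 mm and its walls narrow to a straight open channel, x 80 to 105 mm, 34 mm wide outside, 30 inside, wall tops at z 28 mm; from x 105 its floor turns down at 45 degrees into the lip
- scoop_lip (a point): Lower edge of the turned-down lip at the spout's end, on the mid-line: 114 mm ahead of the scoop's origin and 3 mm above its underside; axes as the scoop's. The lip is 34 mm wide
- scoop_grip (a point): Grip point inside the scoop's straight wooden handle, 78 mm behind the scoop's origin and 37 mm above its underside. The handle is a bar along the scoop's x, 16 mm wide, 18 mm high (z 28 to 46 mm), from 54 to 139 mm behind the origin; fingers go down on its two sides
- jar: Open clear glass jar with a blue ring round its neck, loose, about 0.3 kg, 112 mm high, body 92 mm across up to 74 mm height, shoulder to 92 mm, neck 54 mm outside. Origin: centre of its underside, z up
- jar_mouth (a point): Centre of the jar's round mouth at the height of the rim (112 mm above its underside); the mouth is 48 mm across inside, 54 mm outside
- ball1: Bright steel ball, 14 mm diameter, 11 g, origin at its centre; starts loose in the scoop's pan
- ball2: Bright steel ball, 14 mm diameter, 11 g, origin at its centre; starts loose in the scoop's pan
- ball3: Bright steel ball, 14 mm diameter, 11 g, origin at its centre; starts loose in the scoop's pan
- ball4: Bright steel ball, 14 mm diameter, 11 g, origin at its centre; starts loose in the scoop's pan
- ball5: Bright steel ball, 14 mm diameter, 11 g, origin at its centre; starts loose in the scoop's pan
- cutting_mat: Dark green cutting mat fixed to the table, 450 mm (its x) by 600 mm (its y), 3 mm thick; origin at the centre of its underside. Scissors and a pencil lie on its far part and flat card cuttings to the right; the part where the scoop starts is clear
- corked_jar: Amber glass jar closed with a cork, 84 mm across, 100 mm high; not to be used or moved; origin at the centre of its underside
- glue_bottle: White glue bottle with blue cap, 68 mm across, 188 mm high; to be left alone; origin at the centre of its underside
- scissors: Scissors with dark blue handles lying flat on the mat, 175 mm long, 10 mm high; to be left alone; origin under the pivot
- pencil: Yellow pencil lying on the mat, 155 mm long, 7 mm thick; to be left alone; origin under its middle
- brush_mug: Blue mug with paint brushes, 80 mm across, about 220 mm high with the brushes; to be left alone; origin at the centre of its underside

How it is judged (in metres and radians):
On the way, in this order (a step that is already met when the one before it is completed fails the run):
1. the level scoop's spout rests on the jar's rim with its lip inside the mouth, every ball still aboard (horizontal distance between scoop_lip and jar_mouth below 0.024 m and z of scoop_lip in the frame of jar below 0.11 m and angle between scoop's own z axis and vertical below 0.33 rad and contact force between scoop and jar above 0.2 N and z of each of ball1, ball2, ball3, ball4, ball5 in the frame of scoop above 0 m), for 0.15 s.
2. the scoop is tilted with its lip in the jar's mouth (angle between scoop's own z axis and vertical above 0.42 rad and horizontal distance between scoop_lip and jar_mouth below 0.026 m and z of scoop_lip in the frame of jar below 0.115 m), for 0.1 s.
At the end, for the whole second after the job is handed in: All five balls lie inside the clear jar (within 45 mm of its axis and below its neck); the jar stands upright (within 0.1 rad) and at rest; the empty scoop lies flat (within 0.08 rad) and still on the cutting mat, its pan's centre over the mat and its underside within 5 mm of the mat's top (horizontal distance between each of ball1, ball2, ball3, ball4, ball5 and jar below 0.045 m and z of each of ball1, ball2, ball3, ball4, ball5 in the frame of jar below 0.09 m and angle between jar's own z axis and vertical below 0.1 rad and linear speed of each of jar, scoop below 0.02 m/s and angle between scoop's own z axis and vertical below 0.08 rad and z of scoop in the frame of cutting_mat between 0 and 0.008 m and x of scoop in the frame of cutting_mat between -0.225 and 0.225 m and y of scoop in the frame of cutting_mat between -0.3 and 0.3 m); the robot touches nothing.
It fails at once if a ball misses: it is outside both the scoop and the jar ((horizontal distance between ball1 and jar above 0.055 m and (x of ball1 in the frame of scoop below -0.06 m or x of ball1 in the frame of scoop above 0.125 m or y of ball1 in the frame of scoop below -0.045 m or y of ball1 in the frame of scoop above 0.045 m or z of ball1 in the frame of scoop below 0 m)) or (horizontal distance between ball2 and jar above 0.055 m and (x of ball2 in the frame of scoop below -0.06 m or x of ball2 in the frame of scoop above 0.125 m or y of ball2 in the frame of scoop below -0.045 m or y of ball2 in the frame of scoop above 0.045 m or z of ball2 in the frame of scoop below 0 m)) or (horizontal distance between ball3 and jar above 0.055 m and (x of ball3 in the frame of scoop below -0.06 m or x of ball3 in the frame of scoop above 0.125 m or y of ball3 in the frame of scoop below -0.045 m or y of ball3 in the frame of scoop above 0.045 m or z of ball3 in the frame of scoop below 0 m)) or (horizontal distance between ball4 and jar above 0.055 m and (x of ball4 in the frame of scoop below -0.06 m or x of ball4 in the frame of scoop above 0.125 m or y of ball4 in the frame of scoop below -0.045 m or y of ball4 in the frame of scoop above 0.045 m or z of ball4 in the frame of scoop below 0 m)) or (horizontal distance between ball5 and jar above 0.055 m and (x of ball5 in the frame of scoop below -0.06 m or x of ball5 in the frame of scoop above 0.125 m or y of ball5 in the frame of scoop below -0.045 m or y of ball5 in the frame of scoop above 0.045 m or z of ball5 in the frame of scoop below 0 m))).
It fails at once if the scoop is tilted more than 0.45 rad (26 degrees) with its lip out of the jar's mouth (over 26 mm from its axis or over 3 mm above the rim) before all balls are in the jar (angle between scoop's own z axis and vertical above 0.45 rad and not (horizontal distance between scoop_lip and jar_mouth below 0.026 m and z of scoop_lip in the frame of jar below 0.115 m) and not (horizontal distance between each of ball1, ball2, ball3, ball4, ball5 and jar below 0.045 m and z of each of ball1, ball2, ball3, ball4, ball5 in the frame of jar below 0.09 m)).
It fails at once if the jar is tipped over 0.3 rad or shoved more than 30 mm (angle between jar's own z axis and vertical above 0.3 rad or distance of jar from where it was at the start of the episode above 0.03 m).
It fails at once if the corked jar, glue bottle, scissors, pencil or brush mug is moved more than 30 mm (distance of any of corked_jar, glue_bottle, scissors, pencil, brush_mug from where it was at the start of the episode above 0.03 m).
It also fails if it takes over 61 s, if anything falls off the work surface, if the arm or the gripper's body presses on something with over 40 N, if the wrist force passes 120 N, or if a joint passes its speed limit or range.

## Working session

There is one attempt and no reset: what is moved stays moved. The work goes in short steps, Python scripts to look and compute and a shell command to move; the robot and the scene stay as the last step left them, time stands still between calls to the robot, and variables do not carry over. Pictures are saved under pics/ and viewed, at most 10 in all, crops included, and the job is handed in when it is done.

```bash
mkdir -p pics; ls; python3 - <<'E'
from rig import env
import cv2,numpy as np
ims=[]
for n in("scene","side"):
    r=env.get_image(n); cv2.imwrite(f"pics/{n}0.png",r["pixels"][:,:,::-1]); print(n,np.round(r["K"],1).tolist(),np.round(r["extrinsics"],3).tolist())
o=env.observe();print(o["time_s"],o["position"],np.round(o["tool_rot"],3).tolist(),o["grip_width"])
E
```

```text
nudge.py
pics
rig.py
scene [[383.2, 0.0, 280.0], [0.0, 383.2, 203.5], [0.0, 0.0, 1.0]] [[0.857, 0.515, 0.019, -0.516], [0.4, -0.642, -0.655, -0.083], [-0.325, 0.569, -0.756, 1.085], [0.0, 0.0, 0.0, 1.0]]
side [[399.7, 0.0, 278.3], [0.0, 399.7, 210.1], [0.0, 0.0, 1.0]] [[0.751, -0.66, 0.022, -0.331], [-0.379, -0.459, -0.804, 0.33], [0.54, 0.595, -0.595, 0.764], [0.0, 0.0, 0.0, 1.0]]
0.1 [5.49760400e-01 4.71935206e-05 2.41798729e-01] [[-0.0, 1.0, -0.001], [1.0, 0.0, 0.0], [0.0, -0.001, -1.0]] 0.08567493468123263
```
View pics/scene0.png

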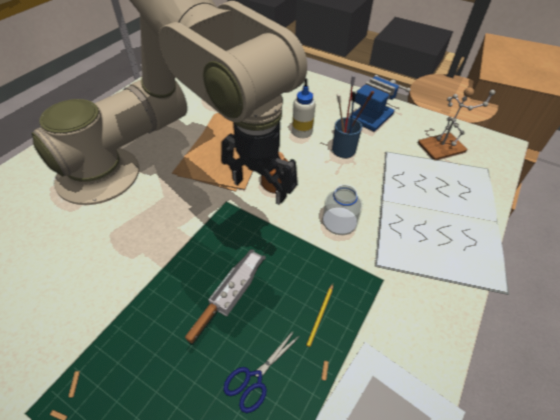

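View pics/side0.png

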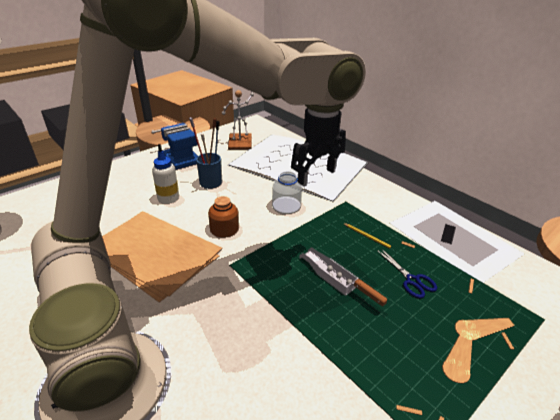

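The scene view shows the scoop with its handle end near (190,338) and spout near (262,258), and the clear jar at about (342,210). The side view shows the spout at (307,252), the handle end at (385,298) and the jar at (287,192). I'll zoom in on both to measure.

```bash
python3 - <<'E'
import cv2,numpy as np
def crop(n,x,y,w,h):
    a=cv2.imread(f"pics/{n}0.png")[y:y+h,x:x+w]; a=cv2.resize(a,(400,300),interpolation=cv2.INTER_CUBIC)
    s=400/w
    for u in range(-(-x//10)*10,x+w,10):
        cv2.line(a,(int((u-x+.5)*s),0),(int((u-x+.5)*s),6),(0,0,255),1); cv2.putText(a,str(u),(int((u-x+.5)*s)-8,16),0,.3,(0,0,255))
    for v in range(-(-y//10)*10,y+h,10):
        cv2.line(a,(0,int((v-y+.5)*s)),(6,int((v-y+.5)*s)),(0,0,255),1); cv2.putText(a,str(v),(8,int((v-y+.5)*s)+3),0,.3,(0,0,255))
    return a
A=np.vstack([np.hstack([crop("scene",160,245,136,102),crop("scene",305,175,80,60)]),np.hstack([crop("side",290,235,108,81),crop("side",250,160,80,60)])])
cv2.imwrite("pics/z1.png",A)
E
```

View pics/z1.png

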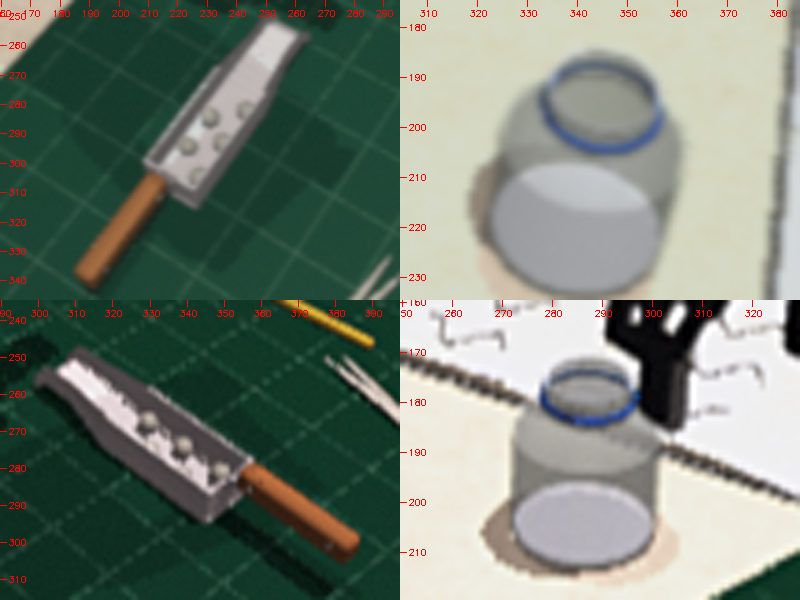

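```bash
cat > h.py <<'E'
from rig import env
import numpy as np
from scipy.optimize import least_squares
C={}
def cam(n):
    if n not in C: r=env.get_image(n); C[n]=(r["K"],r["extrinsics"])
    return C[n]
def proj(n,p):
    K,E=cam(n); p=np.atleast_2d(p); q=K@(E[:3,:3]@p.T+E[:3,3:]); return (q[:2]/q[2]).T
def tri(a,b):
    return least_squares(lambda p:np.r_[proj("scene",p)[0]-a,proj("side",p)[0]-b],[.55,.1,.05])
def sw(s,P):
    c,k=np.cos(s[2]),np.sin(s[2]); P=np.atleast_2d(P)
    return np.c_[s[0]+c*P[:,0]-k*P[:,1],s[1]+k*P[:,0]+c*P[:,1],P[:,2]+.003]
E
python3 - <<'E'
from h import *
for a,b in [((339.5,220.1),(286.3,204.7)),((345.1,195.3),(287.1,178.5))]:
    r=tri(a,b); print("jar",r.x.round(4),r.fun.round(1))
S=np.array([[-54,0,46],[-139,0,46],[-47,22,28],[-47,-22,28],[114,17,3],[114,-17,3]])/1e3
D=np.array([[-54,0,46],[-139,0,46],[-47,22,0],[-47,-22,28],[114,17,3]])/1e3
s=np.array([(212.2,305),(188.4,336.3),(208.8,299),(225.8,314.2),(248.6,252),(264.3,257.4)])
d=np.array([(355.7,281),(384.5,298.8),(345.7,294.5),(358.4,278.6),(299.8,256.1)])
f=lambda q:np.r_[(proj("scene",sw(q,S))-s),(proj("side",sw(q,D))-d)].ravel()
r=least_squares(f,[.5,0,1.3],loss="soft_l1")
print(r.x,np.degrees(r.x[2]));print(f(r.x).reshape(-1,2).round(1).tolist());print(sw(r.x,[-.078,0,.037]),sw(r.x,[-.1,0,.037]))
E
```

```text
jar [0.6558 0.2081 0.004 ] [-0.1  0.2 -0.1 -0.2]
jar [0.6559 0.2092 0.0986] [-0.   0.1 -0.1 -0.1]
[ 0.5385429  -0.10567628  1.59039174] 91.12273445281572
[[1.8, -1.9], [-1.0, 2.3], [-0.4, 0.5], [-0.2, -4.8], [3.5, -0.1], [-0.1, 0.7], [0.1, -2.5], [1.7, 1.0], [-0.7, 0.4], [-0.1, -0.9], [-0.9, 1.6]]
[[ 0.54007124 -0.18366131  0.04      ]] [[ 0.54050231 -0.20565708  0.04      ]]
```

```bash
python3 - <<'E'
from h import *
import cv2
q=[.5385,-.1057,1.5904]
L=[[(-47,22,28),(-47,-22,28),(45,-22,28),(80,-17,28),(105,-17,28)],[(-47,22,28),(45,22,28),(80,17,28),(105,17,28)],[(-47,22,0),(-47,-22,0),(45,-22,0),(80,-17,12),(105,-17,12),(114,-17,3),(114,17,3)],[(-47,22,0),(45,22,0)],[(-54,8,46),(-139,8,46),(-139,-8,46),(-54,-8,46),(-54,8,46)]]
o=[]
for n,(x,y,w,h) in {"scene":(160,245,136,102),"side":(290,235,108,81)}.items():
    s=400/w*1
    a=cv2.resize(cv2.imread(f"pics/{n}0.png")[y:y+h,x:x+w],(400,300),interpolation=cv2.INTER_CUBIC)
    for l in L:
        p=(proj(n,sw(q,np.array(l)/1e3))+.5-[x,y])*s
        cv2.polylines(a,[np.int32(p.round())],False,(0,255,255),1)
    o.append(a)
cv2.imwrite("pics/ov.png",np.hstack(o))
E
```

```text
(no output)
```

View pics/ov.png

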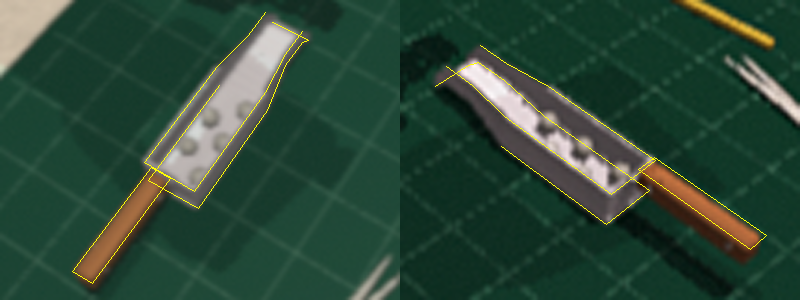

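```bash
python3 - <<'E'
from h import *
import cv2
S=np.array([[-54,0,46],[-139,0,46],[-47,22,28],[-47,-22,0],[114,-17,3]])/1e3
D=np.array([[-54,0,46],[-139,0,46],[-47,22,0],[-47,-22,28],[114,17,3]])/1e3
s=np.array([(212.2,305),(188.4,337),(208.8,299),(225.8,314.2),(264.3,257.4)])
d=np.array([(355.0,281.5),(384.0,299.2),(345.7,294.5),(358.4,278.6),(299.8,256.1)])
f=lambda q:np.r_[(proj("scene",sw(q,S))-s),(proj("side",sw(q,D))-d)].ravel()
r=least_squares(f,[.5,0,1.3],loss="soft_l1"); q=r.x
print(q,np.degrees(q[2]));print(f(q).reshape(-1,2).round(1).tolist());print(sw(q,[-.078,0,.037]),sw(q,[-.09,0,.037]))
L=[[(-47,22,28),(-47,-22,28),(45,-22,28),(80,-17,28),(105,-17,28)],[(-47,22,28),(45,22,28),(80,17,28),(105,17,28)],[(-47,22,0),(-47,-22,0),(45,-22,0),(80,-17,12),(105,-17,12),(114,-17,3),(114,17,3)],[(-47,22,0),(45,22,0)],[(-54,8,46),(-139,8,46),(-139,-8,46),(-54,-8,46),(-54,8,46)]]
o=[]
for n,(x,y,w,h) in {"scene":(160,245,136,102),"side":(290,235,108,81)}.items():
    k=400/w
    a=cv2.resize(cv2.imread(f"pics/{n}0.png")[y:y+h,x:x+w],(400,300),interpolation=cv2.INTER_CUBIC)
    for l in L:
        p=(proj(n,sw(q,np.array(l)/1e3))+.5-[x,y])*k
        cv2.polylines(a,[np.int32(p.round())],False,(0,255,255),1)
    o.append(a)
cv2.imwrite("pics/ov2.png",np.hstack(o))
E
```

```text
[ 0.53807083 -0.10490892  1.5765878 ] 90.3318267146686
[[1.5, -2.4], [-1.7, 0.7], [-0.5, -0.1], [0.7, 0.7], [0.5, 0.7], [0.3, -2.9], [1.3, 0.9], [-1.3, 0.4], [-0.5, -0.7], [-0.9, 1.3]]
[[ 0.53852256 -0.18290762  0.04      ]] [[ 0.53859206 -0.19490741  0.04      ]]
```

View pics/ov2.png

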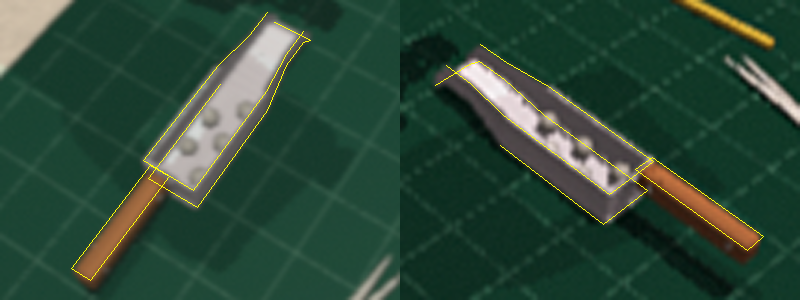

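Units first: shifts go in units of 20 mm and turns go in units of 2 degrees. So -0.038 m is -1.9, 0.02 m is 1.

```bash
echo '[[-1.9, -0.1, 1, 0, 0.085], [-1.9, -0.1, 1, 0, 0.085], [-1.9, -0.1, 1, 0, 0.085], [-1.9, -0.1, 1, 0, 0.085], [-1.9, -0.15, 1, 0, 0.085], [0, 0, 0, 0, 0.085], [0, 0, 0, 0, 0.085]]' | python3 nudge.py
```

```text
refused: ROWS must be an object with one list for each field. Nothing was moved.
```

I used the wrong layout. The manual says an object with one list for each field; once more.

```bash
echo '{"dx": [-1.9, -1.9, -1.9, -1.9, -1.9, 0, 0], "dy": [-0.1, -0.1, -0.1, -0.1, -0.15, 0, 0], "dz": [1, 1, 1, 1, 1, 0, 0], "turn": [0, 0, 0, 0, 0, 0, 0], "aperture": [0.085, 0.085, 0.085, 0.085, 0.085, 0.085, 0.085]}' | python3 nudge.py; python3 - <<'E'
from h import *
import cv2
r=env.get_image("wrist");a=r["pixels"][:,:,::-1].copy();C["wrist"]=(r["K"],r["extrinsics"])
q=[.5381,-.1049,1.5766]
for l in [[(-47,22,28),(-47,-22,28)],[(-54,8,46),(-139,8,46),(-139,-8,46),(-54,-8,46),(-54,8,46)]]:
    cv2.polylines(a,[np.int32(proj("wrist",sw(q,np.array(l)/1e3)).round())],False,(0,255,255),1)
cv2.imwrite("pics/w1.png",a)
E
```

```text
time_s: 1.1
position: [0.5388, -0.1903, 0.1421]
tool_rot: [[0.001, 1.0, -0.001], [1.0, -0.001, 0.001], [0.001, -0.001, -1.0]]
ft_force: [0.3, 1.1, 0.8]
grip_width: 0.0846
gripper_force: 0.0
```

View pics/w1.png

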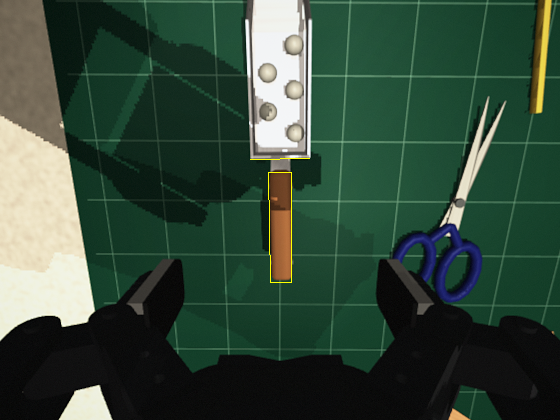

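The wrist view shows the fitted handle outline, (269–291, 172–282), lying exactly on the real handle. All five balls are in the pan and the scissors, left edge at about px 393, are clear of the fingers. Next I descend and grip.

In the tool's units: 0.03 m is 1.5, 0.026 m is 1.3.

```bash
echo '{"dx": [0, 0, 0, 0, 0, 0, 0, 0, 0, 0], "dy": [0, 0, 0, 0, 0, 0, 0, 0, 0, 0], "dz": [1.5, 1.5, 1.3, 1, 0, 0, 0, 0, 0, 0], "turn": [0, 0, 0, 0, 0, 0, 0, 0, 0, 0], "aperture": [0.05, 0.05, 0.05, 0.05, 0.03, 0.02, 0.0, 0.0, 0, 0]}' | python3 nudge.py 100
```

```text
time_s: 2.15
position: [0.5398, -0.19, 0.0378]
tool_rot: [[0.0, 1.0, 0.003], [1.0, -0.0, -0.001], [-0.001, 0.003, -1.0]]
ft_force: [0.5, 3.1, 7.8]
grip_width: 0.0138
gripper_force: 98.3
```

In the tool's units: -0.02 m is -1, -0.017 m is -0.85.

```bash
echo '{"dx": [0, 0, 0, 0, 0, 0, 0, 0, 0, 0], "dy": [0, 0, 0, 0, 0, 0, 0, 0, 0, 0], "dz": [-0.25, -0.5, -0.85, -1, -1, -1, -1, -0.75, -0.5, 0], "turn": [0, 0, 0, 0, 0, 0, 0, 0, 0, 0], "aperture": [0, 0, 0, 0, 0, 0, 0, 0, 0, 0]}' | python3 nudge.py 100;echo '{"dx": [0.25, 0.5, 0.75, 0.75, 0.75, 0.75, 0.75, 0.5, 0.25, 0], "dy": [0.15, 0.35, 0.5, 0.6, 0.6, 0.6, 0.5, 0.3, 0.1, 0], "dz": [0, 0, 0, 0, 0, 0, 0, 0, 0, 0], "turn": [0, 0, 0, 0, 0, 0, 0, 0, 0, 0], "aperture": [0, 0, 0, 0, 0, 0, 0, 0, 0, 0]}' | python3 nudge.py; python3 - <<'E'
from h import *
import cv2
o=[]
for n in("scene","side"):
    a=env.get_image(n)["pixels"][:,:,::-1]; cv2.imwrite(f"pics/{n}2.png",a)
    x,y,w,h=(200,120,200,150) if n=="scene" else (230,120,200,150)
    a=cv2.resize(a[y:y+h,x:x+w],(800,600)if 0 else (400,300),interpolation=cv2.INTER_CUBIC)
    o.append(a)
cv2.imwrite("pics/lift.png",cv2.resize(np.hstack(o),(800,300)))
E
```

```text
time_s: 3.15
position: [0.5393, -0.1903, 0.1748]
tool_rot: [[0.0, 1.0, 0.002], [1.0, -0.0, -0.002], [-0.002, 0.002, -1.0]]
ft_force: [-0.1, 0.0, -1.5]
grip_width: 0.0139
gripper_force: 97.6
time_s: 4.15
position: [0.613, -0.0844, 0.1731]
tool_rot: [[-0.001, 1.0, -0.0], [1.0, 0.001, 0.0], [0.0, -0.0, -1.0]]
ft_force: [0.2, -1.3, -0.9]
grip_width: 0.014
gripper_force: 97.6
```

View pics/lift.png

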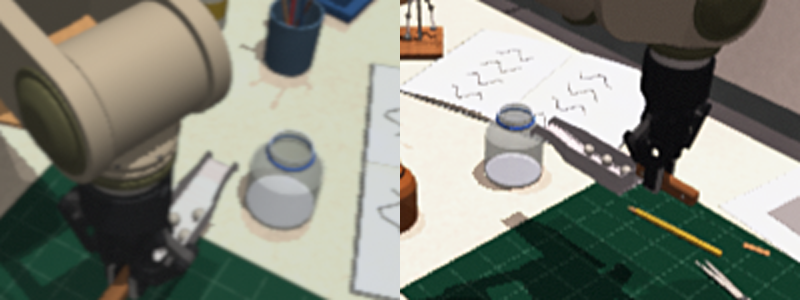

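The scoop is lifted with its balls aboard, the handle sits between the fingers, and the jar is still in place. Next I hover over the jar and check with an overlay.

```bash
echo '{"dx": [0.25, 0.5, 0.75, 0.75, 0.75, 0.75, 0.6, 0.4, 0, 0], "dy": [0.15, 0.25, 0.35, 0.35, 0.35, 0.35, 0.25, 0.1, 0, 0], "dz": [0, 0, 0, 0, 0, 0, 0, 0, 0, 0], "turn": [0, 0, 0, 0, 0, 0, 0, 0, 0, 0], "aperture": [0, 0, 0, 0, 0, 0, 0, 0, 0, 0]}' | python3 nudge.py; python3 - <<'E'
from h import *
import cv2
L=[[(-47,22,28),(-47,-22,28),(45,-22,28),(80,-17,28),(105,-17,28)],[(-47,22,28),(45,22,28),(80,17,28),(105,17,28)],[(-47,22,0),(-47,-22,0),(45,-22,0),(80,-17,12),(105,-17,12),(114,-17,3),(114,17,3),(105,17,12)],[(-47,22,0),(45,22,0),(80,17,12),(105,17,12)],[(-54,8,46),(-139,8,46),(-139,-8,46),(-54,-8,46),(-54,8,46)]]
t=env.observe()["position"];print(t)
o=[]
th=np.linspace(0,6.283,40)
for n in("scene","side"):
    a=env.get_image(n)["pixels"][:,:,::-1]; cv2.imwrite(f"pics/{n}3.png",a)
    q=[t[0],t[1]+.085,np.pi/2]
    c=proj(n,[t[0],t[1]+.17,.13])[0]; x,y=int(c[0]-50),int(c[1]-45);k=4
    a=cv2.resize(a[y:y+112,x:x+100],(400,448),interpolation=cv2.INTER_CUBIC)
    for l in L:
        P=sw(q,np.array(l)/1e3); P[:,2]+=t[2]-.038
        cv2.polylines(a,[np.int32(((proj(n,P)+.5-[x,y])*k).round())],False,(0,255,255),1)
    R=np.c_[.6558+.024*np.cos(th),.2085+.024*np.sin(th),0*th+.112]
    cv2.polylines(a,[np.int32(((proj(n,R)+.5-[x,y])*k).round())],False,(0,0,255),1)
    o.append(a)
cv2.imwrite("pics/hov.png",np.hstack(o))
E
```

```text
time_s: 5.25
position: [0.6559, 0.0098, 0.1733]
tool_rot: [[0.0, 1.0, -0.0], [1.0, -0.0, -0.0], [-0.0, -0.0, -1.0]]
ft_force: [-0.9, -0.3, -1.9]
grip_width: 0.0138
gripper_force: 97.7
[0.6558885  0.00980721 0.17328675]
```

View pics/hov.png

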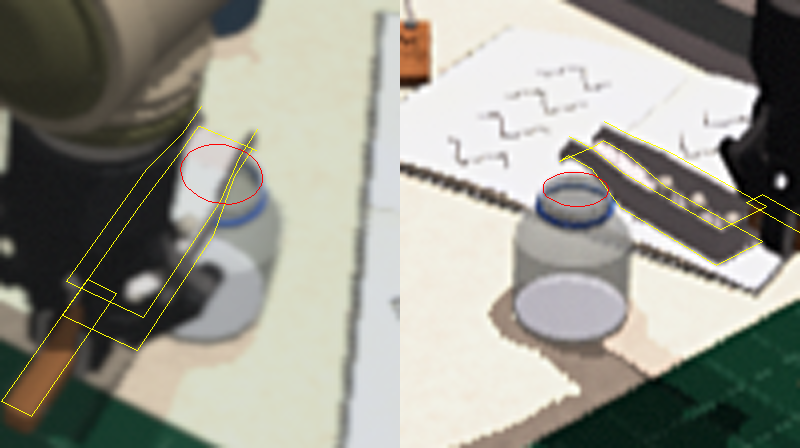

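The overlay shows the scoop level and matching the model within about a pixel in the side view. The lip is over the mouth centre. Now I lower it slowly onto the rim.

```bash
echo '{"dx": [0.1, 0, 0, 0, 0, 0, 0], "dy": [0, 0, 0, 0, 0, 0, 0], "dz": [0.3, 0.5, 0.45, 0.25, 0.1, 0, 0], "turn": [0, 0, 0, 0, 0, 0, 0], "aperture": [0, 0, 0, 0, 0, 0, 0]}' | python3 nudge.py; echo '{"dx": [0, 0], "dy": [0, 0], "dz": [0.05, 0], "turn": [0, 0], "aperture": [0, 0]}' | python3 nudge.py;echo '{"dx": [0, 0], "dy": [0, 0], "dz": [0.05, 0], "turn": [0, 0], "aperture": [0, 0]}' | python3 nudge.py; echo '{"dx": [0, 0], "dy": [0, 0], "dz": [0.05, 0], "turn": [0, 0], "aperture": [0, 0]}' | python3 nudge.py
```

```text
time_s: 6.15
position: [0.6562, 0.012, 0.1416]
tool_rot: [[0.0, 1.0, 0.001], [1.0, -0.0, -0.0], [-0.0, 0.001, -1.0]]
ft_force: [-0.2, -0.0, -1.4]
grip_width: 0.0143
gripper_force: 97.7
time_s: 6.35
position: [0.656, 0.012, 0.1405]
tool_rot: [[-0.0, 1.0, 0.0], [1.0, 0.0, -0.0], [-0.0, 0.0, -1.0]]
ft_force: [0.4, 0.3, -2.6]
grip_width: 0.0143
gripper_force: 97.7
time_s: 6.55
position: [0.6559, 0.012, 0.1393]
tool_rot: [[-0.0, 1.0, -0.0], [1.0, 0.0, -0.0], [-0.0, -0.0, -1.0]]
ft_force: [-0.2, -0.4, -2.2]
grip_width: 0.0142
gripper_force: 97.7
time_s: 6.75
position: [0.6559, 0.012, 0.1382]
tool_rot: [[0.0, 1.0, -0.0], [1.0, -0.0, 0.0], [0.0, -0.0, -1.0]]
ft_force: [-0.2, -0.4, -0.8]
grip_width: 0.014
gripper_force: 97.7
```

```bash
for i in 1 2 3 4; do :; done; echo '{"dx": [0, 0], "dy": [0, 0], "dz": [0.05, 0], "turn": [0, 0], "aperture": [0, 0]}' | python3 nudge.py | grep -E 'pos|ft'; echo '{"dx": [0, 0], "dy": [0, 0], "dz": [0.05, 0], "turn": [0, 0], "aperture": [0, 0]}' | python3 nudge.py| grep -E 'pos|ft'; echo '{"dx": [0, 0], "dy": [0, 0], "dz": [0.05, 0], "turn": [0, 0], "aperture": [0, 0]}' | python3 nudge.py| grep -E 'pos|ft';  python3 - <<'E'
from rig import env
o=env.observe();print(o["wrist_torque"],o["time_s"])
E
```

```text
position: [0.6559, 0.012, 0.1371]
ft_force: [-0.5, -0.2, -1.5]
position: [0.6559, 0.012, 0.1362]
ft_force: [-0.8, 0.1, -1.9]
position: [0.656, 0.012, 0.1353]
ft_force: [0.3, -0.1, -0.8]
[-0.13063115 -0.02784664  0.03334875] 7.35
```

```bash
T(){ grep -E 'pos|ft'; python3 -c "
from rig import env
o=env.observe();print(o['wrist_torque'][0])"; }; echo '{"dx": [0, 0], "dy": [0, 0], "dz": [0.05, 0], "turn": [0, 0], "aperture": [0, 0]}' | python3 nudge.py | T; echo '{"dx": [0, 0], "dy": [0, 0], "dz": [0.05, 0], "turn": [0, 0], "aperture": [0, 0]}' | python3 nudge.py|T; echo '{"dx": [0, 0], "dy": [0, 0], "dz": [0.05, 0], "turn": [0, 0], "aperture": [0, 0]}' | python3 nudge.py| T
```

```text
position: [0.6561, 0.0119, 0.1344]
ft_force: [0.2, -1.1, 0.1]
0.03932171292284237
position: [0.6561, 0.0118, 0.1335]
ft_force: [0.0, -1.6, 1.4]
0.119769819648504
position: [0.6561, 0.0119, 0.1325]
ft_force: [-0.4, -3.2, 2.8]
0.12344307467645838
```

```bash
cat > s.py <<'E'
from rig import env
import numpy as np
o=env.observe();print(o['time_s'],'tq',o['wrist_torque'].round(3) if hasattr(o['wrist_torque'],'round') else o['wrist_torque'])
E
N(){ grep -E 'pos|ft|grip'; python3 s.py; }; echo '{"dx": [0, 0, 0], "dy": [0, 0, 0], "dz": [0, 0, 0], "turn": [0, 0, 0], "aperture": [0, 0, 0]}' | python3 nudge.py 20|N; echo '{"dx": [0, 0.025, 0], "dy": [0, 0, 0], "dz": [-0.15, -0.15, 0], "turn": [0, 0, 0], "aperture": [0, 0, 0]}' | python3 nudge.py|N;  echo '{"dx": [0.05, 0.05, 0], "dy": [0, 0, 0], "dz": [-0.25, -0.25, 0], "turn": [0, 0, 0], "aperture": [0, 0, 0]}' | python3 nudge.py|N
```

```text
position: [0.6561, 0.0119, 0.1325]
ft_force: [-0.2, -2.1, 2.9]
grip_width: 0.0139
gripper_force: 98.3
8.25 tq [ 0.107 -0.043 -0.069]
position: [0.6558, 0.0128, 0.1383]
ft_force: [0.1, -0.2, -1.8]
grip_width: 0.0141
gripper_force: 97.7
8.55 tq [-0.143 -0.029  0.014]
position: [0.6563, 0.0147, 0.1493]
ft_force: [0.4, -0.6, -2.0]
grip_width: 0.0139
gripper_force: 97.7
8.85 tq [-0.154  0.01   0.01 ]
```

```bash
N(){ grep -E 'pos|ft|grip'; python3 s.py; }; echo '{"dx": [-0.05, -0.075, 0, 0, 0, 0], "dy": [0, 0, 0, 0, 0, 0], "dz": [0.25, 0.25, 0.15, 0.1, 0.05, 0], "turn": [0, 0, 0, 0, 0, 0], "aperture": [0, 0, 0, 0, 0, 0]}' | python3 nudge.py|N; echo '{"dx": [0, 0], "dy": [0, 0], "dz": [0, 0], "turn": [0, 0], "aperture": [0.0135, 0.0135]}' | python3 nudge.py 20|N;  echo '{"dx": [0, 0], "dy": [0, 0], "dz": [0, 0], "turn": [0, 0], "aperture": [0.014, 0.014]}' | python3 nudge.py 20|N
```

```text
position: [0.6561, 0.0118, 0.1327]
ft_force: [-1.4, -3.4, 2.6]
grip_width: 0.0137
gripper_force: 98.3
9.45 tq [0.135 0.112 0.158]
position: [0.6562, 0.0119, 0.1327]
ft_force: [-0.7, -2.8, 3.6]
grip_width: 0.0135
gripper_force: 98.3
9.65 tq [0.172 0.05  0.09 ]
position: [0.6561, 0.012, 0.1325]
ft_force: [-1.5, -3.2, 2.5]
grip_width: 0.0145
gripper_force: 81.4
9.85 tq [0.149 0.083 0.044]
```

```bash
N(){ grep -E 'pos|ft|grip'; python3 s.py; }; echo '{"dx": [0, 0], "dy": [0, 0], "dz": [0, 0], "turn": [0, 0], "aperture": [0.0145, 0.0145]}' | python3 nudge.py 20|N;  echo '{"dx": [0, 0], "dy": [0, 0], "dz": [0, 0], "turn": [0, 0], "aperture": [0.015, 0.015]}' | python3 nudge.py 20|N;  echo '{"dx": [0, 0], "dy": [0, 0], "dz": [0, 0], "turn": [0, 0], "aperture": [0.0154, 0.0154]}' | python3 nudge.py 20|N
```

```text
position: [0.656, 0.012, 0.1324]
ft_force: [-0.1, -2.9, 3.0]
grip_width: 0.0148
gripper_force: 61.4
10.05 tq [0.121 0.036 0.04 ]
position: [0.6558, 0.0122, 0.1321]
ft_force: [0.2, -0.3, 1.0]
grip_width: 0.0151
gripper_force: 41.1
10.25 tq [0.174 0.092 0.181]
position: [0.6558, 0.0122, 0.1321]
ft_force: [-0.8, -0.1, 0.3]
grip_width: 0.0154
gripper_force: 24.8
10.45 tq [0.189 0.133 0.107]
```

```bash
N(){ grep -E 'pos|ft|grip'; python3 s.py; }; echo '{"dx": [0, 0.025, 0], "dy": [0, 0, 0], "dz": [-0.1, -0.2, 0], "turn": [0, 0, 0], "aperture": [0.0155, 0.0156, 0.0156]}' | python3 nudge.py 20|N;  echo '{"dx": [0.05, 0.05, 0], "dy": [0, 0, 0], "dz": [-0.25, -0.25, 0], "turn": [0, 0, 0], "aperture": [0.0156, 0.0156, 0.0156]}' | python3 nudge.py|N
```

```text
position: [0.6562, 0.0126, 0.1388]
ft_force: [0.1, -0.2, -3.1]
grip_width: 0.0159
gripper_force: 16.2
10.75 tq [-0.116 -0.008  0.021]
position: [0.6563, 0.0146, 0.1493]
ft_force: [0.0, -0.4, -2.5]
grip_width: 0.0159
gripper_force: 16.2
11.05 tq [-0.188 -0.036 -0.055]
```

```bash
N(){ grep -E 'pos|ft|grip'; python3 s.py; }; echo '{"dx": [0, 0, 0], "dy": [0, 0, 0], "dz": [0.2, 0.1, 0], "turn": [0, 0, 0], "aperture": [0.0157, 0.0157, 0.0157]}' | python3 nudge.py|N;  echo '{"dx": [0, 0, 0], "dy": [0, 0, 0], "dz": [0, 0, 0], "turn": [0, 0, 0], "aperture": [0.0158, 0.0158, 0.0158]}' | python3 nudge.py|N;echo '{"dx": [0, 0, 0], "dy": [0, 0, 0], "dz": [0, 0, 0], "turn": [0, 0, 0], "aperture": [0.01585, 0.01585, 0.01585]}' | python3 nudge.py|N
```

```text
position: [0.6559, 0.0145, 0.1418]
ft_force: [-0.6, 0.0, -0.9]
grip_width: 0.0157
gripper_force: 12.3
11.35 tq [ 0.006 -0.047  0.003]
position: [0.656, 0.0145, 0.1423]
ft_force: [-0.4, -0.4, -1.7]
grip_width: 0.0158
gripper_force: 8.1
11.65 tq [-0.017 -0.019 -0.009]
position: [0.656, 0.0145, 0.1423]
ft_force: [0.5, -0.5, -1.2]
grip_width: 0.0159
gripper_force: 6.0
11.95 tq [-0.02  -0.022 -0.059]
```

```bash
N(){ grep -E 'pos|ft|grip'; python3 s.py; }; echo '{"dx": [0.05, 0.075, 0], "dy": [0, 0, 0], "dz": [-0.3, -0.3, 0], "turn": [0, 0, 0], "aperture": [0.01585, 0.01585, 0.01585]}' | python3 nudge.py|N;  echo '{"dx": [0.05, 0.075, 0], "dy": [0, 0, 0], "dz": [-0.3, -0.25, 0], "turn": [0, 0, 0], "aperture": [0.01585, 0.01585, 0.01585]}' | python3 nudge.py|N
```

```text
position: [0.6564, 0.0172, 0.1557]
ft_force: [0.2, 0.1, -1.3]
grip_width: 0.016
gripper_force: 6.0
12.25 tq [0.018 0.003 0.005]
position: [0.6562, 0.0197, 0.1663]
ft_force: [0.0, -1.0, -0.6]
grip_width: 0.0157
gripper_force: 6.0
12.55 tq [-0.049  0.     0.026]
```

```bash
N(){ grep -E 'pos|ft|grip'; python3 s.py; }; echo '{"dx": [0.1, 0.125, 0.1, 0], "dy": [0, 0, 0, 0], "dz": [-0.3, -0.3, -0.25, 0], "turn": [0, 0, 0, 0], "aperture": [0.01585, 0.01585, 0.01585, 0.01585]}' | python3 nudge.py|N;  echo '{"dx": [0.1, 0.1, 0.075, 0], "dy": [0, 0, 0, 0], "dz": [-0.2, -0.2, -0.15, 0], "turn": [0, 0, 0, 0], "aperture": [0.01585, 0.01585, 0.01585, 0.01585]}' | python3 nudge.py|N
cat > ov.py <<'E'
from h import *
import cv2,sys
th0=np.radians(float(sys.argv[1])); gx=float(sys.argv[2])
L=[[(-47,22,28),(-47,-22,28),(45,-22,28),(80,-17,28),(105,-17,28)],[(-47,22,28),(45,22,28),(80,17,28),(105,17,28)],[(-47,22,0),(-47,-22,0),(45,-22,0),(80,-17,12),(105,-17,12),(114,-17,3),(114,17,3),(105,17,12)],[(-47,22,0),(45,22,0),(80,17,12),(105,17,12)],[(-54,8,46),(-139,8,46),(-139,-8,46),(-54,-8,46),(-54,8,46)]]
t=env.observe()["position"]; c,s=np.cos(th0),np.sin(th0); o=[]
th=np.linspace(0,6.283,40)
for n in("scene","side"):
    a=env.get_image(n)["pixels"][:,:,::-1]; cv2.imwrite(f"pics/{n}_{sys.argv[3]}.png",a)
    m=proj(n,[t[0],.18,.13])[0]; x,y=int(m[0]-50),int(m[1]-65);k=4
    a=cv2.resize(a[y:y+130,x:x+100],(400,520),interpolation=cv2.INTER_CUBIC)
    for l in L:
        p=np.array(l)/1e3; X=p[:,0]-gx; Z=p[:,2]-.035
        P=np.c_[t[0]-p[:,1],t[1]+X*c+Z*s,t[2]-X*s+Z*c]
        cv2.polylines(a,[np.int32(((proj(n,P)+.5-[x,y])*k).round())],False,(0,255,255),1)
    R=np.c_[.6558+.024*np.cos(th),.2085+.024*np.sin(th),0*th+.112]
    cv2.polylines(a,[np.int32(((proj(n,R)+.5-[x,y])*k).round())],False,(0,0,255),1)
    o.append(a)
cv2.imwrite(f"pics/ov_{sys.argv[3]}.png",np.hstack(o))
E
python3 ov.py 20 -.085 t20
```

```text
position: [0.6562, 0.0264, 0.1833]
ft_force: [-0.2, -0.9, -1.6]
grip_width: 0.0158
gripper_force: 6.0
12.95 tq [0.033 0.107 0.056]
position: [0.6561, 0.0318, 0.1938]
ft_force: [0.0, 0.6, -0.6]
grip_width: 0.0163
gripper_force: 6.0
13.35 tq [-0.008  0.014  0.067]
```

View pics/ov_t20.png

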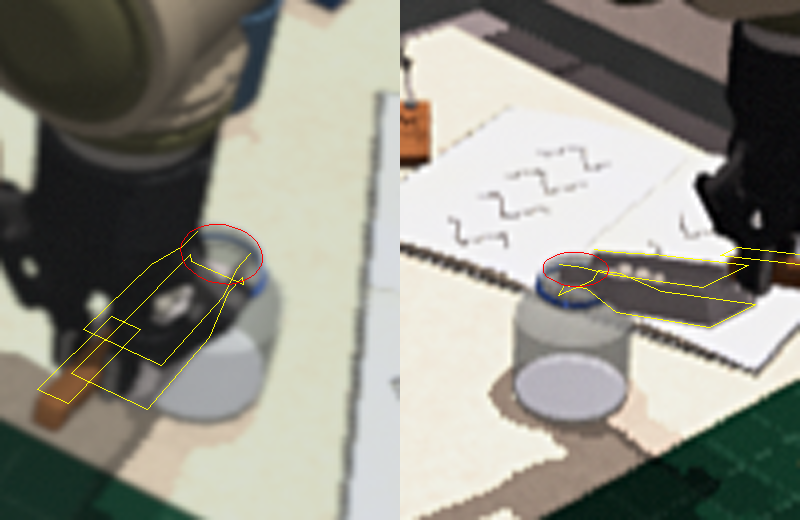

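The overlay at t=13.4 shows the scoop tilted nearly 20° with the lip in the mouth, around (245,280) scene and (570,285) side. The jar hasn't moved and the balls are still in the pan. I'll continue the arc.

```bash
N(){ grep -E 'pos|ft|grip'; python3 s.py; }; echo '{"dx": [0.15, 0.175, 0.175, 0.175, 0.175, 0], "dy": [0, 0, 0, 0, 0, 0], "dz": [-0.275, -0.275, -0.275, -0.25, -0.25, 0], "turn": [0, 0, 0, 0, 0, 0], "aperture": [0.0158, 0.0158, 0.0158, 0.0158, 0.0158, 0.0158]}' | python3 nudge.py|N;  echo '{"dx": [0.2, 0.2, 0.225, 0.225, 0.225, 0, 0], "dy": [0, 0, 0, 0, 0, 0, 0], "dz": [-0.25, -0.225, -0.225, -0.225, -0.225, 0, 0], "turn": [0, 0, 0, 0, 0, 0, 0], "aperture": [0.0158, 0.0158, 0.0158, 0.0158, 0.0158, 0.0158, 0.0158]}' | python3 nudge.py|N
```

```text
position: [0.6562, 0.0491, 0.2208]
ft_force: [-0.3, 0.1, -0.2]
grip_width: 0.0158
gripper_force: 6.1
14.15 tq [0.083 0.041 0.043]
position: [0.656, 0.0702, 0.2429]
ft_force: [1.8, 0.8, -0.2]
grip_width: 0.0157
gripper_force: 6.3
14.85 tq [ 0.115 -0.051  0.084]
```

Units first: shifts go in units of 20 mm and turns go in units of 2 degrees. So 0.005 m is 0.25, -0.004 m is -0.2.

```bash
N(){ grep -E 'pos|ft|grip'; python3 s.py; }; echo '{"dx": [0.25, 0.25, 0.25, 0.25, 0.25, 0, 0, 0], "dy": [0, 0, 0, 0, 0, 0, 0, 0], "dz": [-0.2, -0.2, -0.2, -0.175, -0.175, 0, 0, 0], "turn": [0, 0, 0, 0, 0, 0, 0, 0], "aperture": [0.0158, 0.0158, 0.0158, 0.0158, 0.0158, 0.0158, 0.0158, 0.0158]}' | python3 nudge.py|N;  python3 - <<'E'
from h import *
import cv2
o=[]
for n in("scene","side"):
    r=env.get_image(n); a=r["pixels"][:,:,::-1]; cv2.imwrite(f"pics/{n}_t50.png",a)
    # bright/changed pixels over jar floor compared to previous picture
    b=cv2.imread(f"pics/{n}_t20.png"); m=proj(n,[.6558,.2085,.008])[0].astype(int)
    s=np.s_[m[1]-14:m[1]+14,m[0]-16:m[0]+17]
    d=np.abs(a[s].astype(int)-b[s]).sum(2); k=(d>60).astype(np.uint8)
    print(n,k.sum()); print("\n".join("".join(".#"[v] for v in l) for l in k))
E
```

```text
position: [0.6559, 0.0948, 0.2616]
ft_force: [0.8, 0.2, -1.8]
grip_width: 0.0159
gripper_force: 6.3
15.65 tq [-0.035 -0.024  0.062]
scene 476
#######.....##.###############...
########......###############....
##########..#################....
############################.....
############################.....
###########################......
##########################.......
#########################.####...
########################.#####...
######################....###....
####################.............
##################..##...........
#################..##.........###
################.............####
###############.............#####
##############..............#####
##############..............#####
#############................####
############..................##.
###########......................
##...#####.......................
#....####........................
.....###.........................
.....##..........................
.................................
.....#...........................
...####..........................
...######........................
side 1
[... 254 characters left out ...]
##....#####.........
..........#####....#####.........
...........####....#####.........
...........#####....###..........
....###....#####.................
...#####...#####.................
...#####...#####.................
..#######...###..................
...######........................
....#####........................
..#.####.........................
..#.####.........................
.................................
.................................
.................................
.................................
#........................#.......
###....................###.......
######.................#####.....
##########.............########..
############.............##..##..
```

```bash
N(){ grep -E 'pos|ft|grip'; python3 s.py; }; echo '{"dx": [0.15, 0.15, 0.15, 0, 0], "dy": [0, 0, 0, 0, 0], "dz": [-0.125, -0.125, -0.125, 0, 0], "turn": [0, 0, 0, 0, 0], "aperture": [0.0158, 0.0158, 0.0158, 0.0158, 0.0158]}' | python3 nudge.py|N;  python3 - <<'E'
from h import *
import cv2
s=env.get_image("side")["pixels"][:,:,::-1]; w=env.get_image("wrist")["pixels"][:,:,::-1]; c=env.get_image("scene")["pixels"][:,:,::-1]
o=[cv2.resize(s[150:230,250:357],(400,300),interpolation=cv2.INTER_CUBIC),cv2.resize(w,(400,300)),cv2.resize(c[150:270,250:410],(400,300),interpolation=cv2.INTER_CUBIC),cv2.resize(s[100:220,230:390],(400,300),interpolation=cv2.INTER_CUBIC)]
cv2.imwrite("pics/t55.png",np.vstack([np.hstack(o[:2]),np.hstack(o[2:])]))
E
```

```text
position: [0.656, 0.1041, 0.2694]
ft_force: [0.5, -0.1, -1.4]
grip_width: 0.0161
gripper_force: 6.4
16.35 tq [-0.13   0.009  0.006]
```

View pics/t55.png

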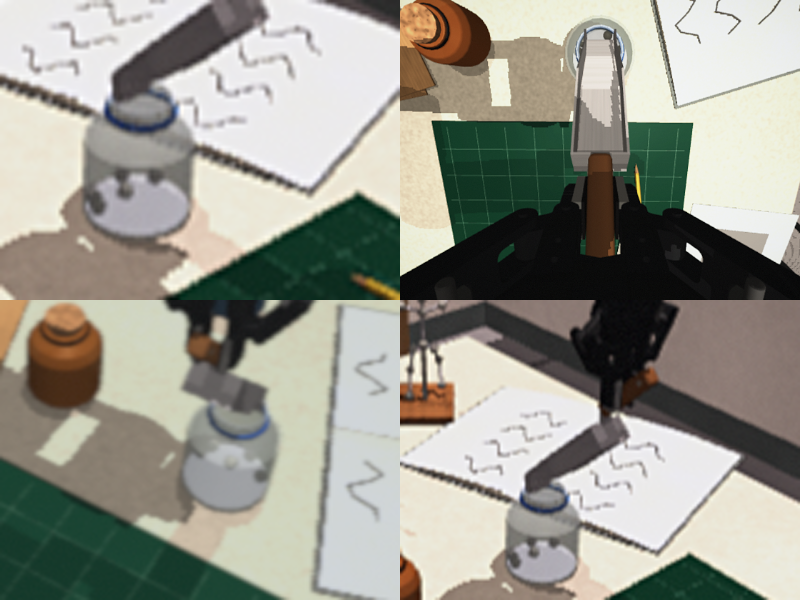

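The wrist view shows an empty pan, and the balls are in the jar, around (95–150,165–205) in the first panel. I'll check numerically where the lip sits.

```bash
python3 - <<'E'
from h import *
t=env.observe()["position"]
print("jar rim near/far",proj("side",[[.6558,.1845,.112],[.6558,.2325,.112]]).round(1).tolist())
for d,gx in((53.6,-.085),(50,-.085),(45,-.085),(41.7,-.085)):
    c,s=np.cos(np.radians(d)),np.sin(np.radians(d))
    p=np.array([(-47,22,0),(-47,-22,0),(-47,22,28),(-47,-22,28),(105,17,28),(105,-17,28),(114,17,3),(105,17,12)])/1e3; X=p[:,0]-gx;Z=p[:,2]-.035
    P=np.c_[t[0]-p[:,1],t[1]+X*c+Z*s,t[2]-X*s+Z*c]
    print(d,proj("side",P).round(0).astype(int).tolist(),"lip y,z",P[6,1:].round(4))
E
```

```text
jar rim near/far [[292.9, 178.0], [281.9, 171.4]]
53.6 [[311, 160], [323, 155], [306, 151], [317, 146], [282, 176], [291, 172], [286, 185], [285, 181]] lip y,z [0.1962 0.09  ]
50 [[310, 159], [322, 154], [305, 150], [317, 145], [280, 173], [289, 169], [283, 181], [283, 177]] lip y,z [0.2073 0.0962]
45 [[309, 159], [321, 154], [304, 149], [316, 144], [278, 168], [286, 164], [280, 176], [280, 173]] lip y,z [0.222  0.1059]
41.7 [[308, 158], [320, 153], [304, 148], [316, 143], [276, 165], [285, 161], [278, 173], [278, 170]] lip y,z [0.2312 0.1129]
```

The lip sits about 14 mm inside the mouth at roughly 48°. Everything is in, so I tighten the grip, lift clear and move back over the mat.

```bash
N(){ grep -E 'time|pos|ft|grip'; python3 s.py; }; echo '{"dx": [0, 0, 0, 0, 0, 0, 0, 0], "dy": [0, 0, 0, 0, 0, 0, 0, 0], "dz": [0, 0, -0.25, -0.5, -0.5, -0.6, -0.5, -0.4], "turn": [0, 0, 0, 0, 0, 0, 0, 0], "aperture": [0.014, 0.014, 0.014, 0.014, 0.014, 0.014, 0.014, 0.014]}' | python3 nudge.py 80|N;  echo '{"dx": [-0.5, -1, -1.5, -1.5, -1.5, -1.5, -1.5, -1, -0.6, 0], "dy": [0, 0, 0, -0.5, -1, -1.25, -1.25, -1.1, -0.75, 0], "dz": [0, 0, 0, 0, 0, 0, 0, 0, 0, 0], "turn": [0, 0, 0, 0, 0, 0, 0, 0, 0, 0], "aperture": [0.014, 0.014, 0.014, 0.014, 0.014, 0.014, 0.014, 0.014, 0.014, 0.014]}' | python3 nudge.py|N; echo '{"dx": [0, 0, 0, 0, 0, 0, 0], "dy": [0, 0, 0, 0, 0, 0, 0], "dz": [1, 1.5, 1.5, 1.25, 0.75, 0.5, 0], "turn": [0, 0, 0, 0, 0, 0, 0], "aperture": [0.014, 0.014, 0.014, 0.014, 0.014, 0.014, 0.014]}' | python3 nudge.py|N
```

```text
time_s: 17.35
position: [0.6561, 0.104, 0.3258]
ft_force: [-0.1, -0.2, -1.4]
grip_width: 0.0143
gripper_force: 49.6
17.35 tq [-0.066 -0.009 -0.042]
time_s: 18.35
position: [0.5374, -0.1098, 0.3245]
ft_force: [-0.2, 1.0, 0.1]
grip_width: 0.0147
gripper_force: 49.7
18.35 tq [-0.014 -0.04   0.016]
time_s: 19.05
position: [0.5389, -0.1077, 0.1931]
ft_force: [-0.1, 0.3, -1.0]
grip_width: 0.0151
gripper_force: 49.6
19.05 tq [-0.089 -0.004  0.045]
```

```bash
N(){ grep -E 'time|pos|ft|grip'; python3 s.py; }; echo '{"dx": [0, 0, 0, 0, 0], "dy": [0, 0, 0, 0, 0], "dz": [0.3, 0.3, 0.25, 0.2, 0], "turn": [0, 0, 0, 0, 0], "aperture": [0.015, 0.0155, 0.0157, 0.0157, 0.0157]}' | python3 nudge.py 20|N;  echo '{"dx": [-0.25, -0.3, -0.3, -0.3, 0], "dy": [0, 0, 0, 0, 0], "dz": [0.2, 0.2, 0.2, 0.25, 0], "turn": [0, 0, 0, 0, 0], "aperture": [0.0157, 0.0157, 0.0157, 0.0157, 0.0157]}' | python3 nudge.py|N
```

```text
time_s: 19.55
position: [0.5388, -0.1079, 0.1728]
ft_force: [0.3, 0.3, -1.0]
grip_width: 0.0156
gripper_force: 12.9
19.55 tq [-0.067 -0.016 -0.037]
time_s: 20.05
position: [0.5389, -0.1321, 0.1557]
ft_force: [0.5, 0.2, 0.4]
grip_width: 0.0156
gripper_force: 12.7
20.05 tq [-0.196 -0.05  -0.026]
```

```bash
N(){ grep -E 'time|pos|ft|grip'; python3 s.py; }; echo '{"dx": [-0.4, -0.4, -0.4, 0], "dy": [0, 0, 0, 0], "dz": [0.4, 0.4, 0.45, 0], "turn": [0, 0, 0, 0], "aperture": [0.0157, 0.0157, 0.0157, 0.0157]}' | python3 nudge.py|N
```

```text
time_s: 20.45
position: [0.5385, -0.156, 0.1297]
ft_force: [-0.2, -0.3, 0.5]
grip_width: 0.016
gripper_force: 12.1
20.45 tq [-0.071 -0.055 -0.019]
```

```bash
N(){ grep -E 'time|pos|ft|grip'; python3 s.py; }; echo '{"dx": [-0.35, -0.35, -0.3, 0], "dy": [0, 0, 0, 0], "dz": [0.45, 0.5, 0.5, 0], "turn": [0, 0, 0, 0], "aperture": [0.0157, 0.0157, 0.0157, 0.0157]}' | python3 nudge.py|N;  echo '{"dx": [-0.25, -0.25, -0.25, 0], "dy": [0, 0, 0, 0], "dz": [0.5, 0.55, 0.55, 0], "turn": [0, 0, 0, 0], "aperture": [0.0157, 0.0157, 0.0157, 0.0157]}' | python3 nudge.py|N;echo '{"dx": [-0.15, -0.15, -0.1, 0], "dy": [0, 0, 0, 0], "dz": [0.45, 0.45, 0.3, 0], "turn": [0, 0, 0, 0], "aperture": [0.0157, 0.0157, 0.0157, 0.0157]}' | python3 nudge.py|N
```

```text
time_s: 20.85
position: [0.5384, -0.1755, 0.1006]
ft_force: [0.1, -0.2, -0.6]
grip_width: 0.0156
gripper_force: 11.7
20.85 tq [-0.048  0.001  0.005]
time_s: 21.25
position: [0.5384, -0.1903, 0.0685]
ft_force: [0.6, -0.3, -0.5]
grip_width: 0.0154
gripper_force: 11.6
21.25 tq [-0.05  -0.102 -0.008]
time_s: 21.65
position: [0.5387, -0.1981, 0.0454]
ft_force: [0.0, 0.7, -1.2]
grip_width: 0.0158
gripper_force: 11.5
21.65 tq [-0.017  0.001 -0.019]
```

Now down the last few millimetres until the pan meets the mat.

```bash
N(){ grep -E 'time|pos|ft|grip'; python3 s.py; }; echo '{"dx": [-0.05, 0, 0], "dy": [0, 0, 0], "dz": [0.2, 0.15, 0], "turn": [0, 0, 0], "aperture": [0.0158, 0.0158, 0.0158]}' | python3 nudge.py|N; echo '{"dx": [0, 0], "dy": [0, 0], "dz": [0.1, 0], "turn": [0, 0], "aperture": [0.0158, 0.0158]}' | python3 nudge.py|N;echo '{"dx": [0, 0], "dy": [0, 0], "dz": [0.1, 0], "turn": [0, 0], "aperture": [0.0158, 0.0158]}' | python3 nudge.py|N;echo '{"dx": [0, 0], "dy": [0, 0], "dz": [0.1, 0], "turn": [0, 0], "aperture": [0.0158, 0.0158]}' | python3 nudge.py|N
```

```text
time_s: 21.95
position: [0.5392, -0.1992, 0.0394]
ft_force: [1.0, -0.2, 0.2]
grip_width: 0.016
gripper_force: 7.7
21.95 tq [-0.154 -0.049  0.023]
time_s: 22.15
position: [0.5393, -0.1997, 0.038]
ft_force: [-1.1, -3.4, 5.5]
grip_width: 0.0159
gripper_force: 8.5
22.15 tq [-0.498  0.245  0.087]
time_s: 22.35
position: [0.5395, -0.2001, 0.0363]
ft_force: [-2.2, -3.8, 6.6]
grip_width: 0.0159
gripper_force: 8.9
22.35 tq [-0.697  0.352  0.045]
time_s: 22.55
position: [0.5397, -0.2002, 0.0344]
ft_force: [-1.0, -4.8, 6.8]
grip_width: 0.0157
gripper_force: 9.0
22.55 tq [-0.74   0.203  0.052]
```

```bash
N(){ grep -E 'time|pos|ft|grip'; python3 s.py; }; echo '{"dx": [0, 0, 0, 0, 0, 0], "dy": [0, 0, 0, 0, 0, 0], "dz": [-0.15, 0, 0, 0, 0, 0], "turn": [0, 0, 0, 0, 0, 0], "aperture": [0.018, 0.022, 0.03, 0.05, 0.05, 0.05]}' | python3 nudge.py|N; echo '{"dx": [0, 0, 0, 0, 0, 0, 0, 0, 0, 0], "dy": [0, 0, 0, 0, 0, 0, 0, 0, 0, 0], "dz": [-0.25, -0.5, -1, -1.5, -2, -2, -2, -1, 0, 0], "turn": [0, 0, 0, 0, 0, 0, 0, 0, 0, 0], "aperture": [0.05, 0.05, 0.05, 0.05, 0.05, 0.05, 0.05, 0.05, 0.05, 0.05]}' | python3 nudge.py|N
python3 - <<'E'
from h import *
import cv2
# compare each view with the first picture: best shift of the scoop patch, and jar patch
for n in("scene","side"):
    r=env.get_image(n); a=cv2.cvtColor(r["pixels"],cv2.COLOR_RGB2GRAY); cv2.imwrite(f"pics/{n}_end.png",r["pixels"][:,:,::-1])
    b=cv2.imread(f"pics/{n}0.png",0)
    for nm,p,w in(("handle",[.5385,-.2,.049],14),("rear pan",[.538,-.152,.02],14),("spout",[.538,-.01,.02],12),("jar neck",[.656,.2085,.1],14),("scissor",[.66,-.16,.01],12)):
        u,v=proj(n,p)[0].astype(int); t=b[v-w:v+w,u-w:u+w]; q=a[v-w-20:v+w+20,u-w-20:u+w+20]
        m=cv2.matchTemplate(q,t,cv2.TM_CCOEFF_NORMED); _,k,_,l=cv2.minMaxLoc(m)
        y1=np.array(p)+[0,-.01,0]
        print(n,nm,round(k,2),np.array(l)-20,"exp for -10mm y",(proj(n,y1)[0]-proj(n,p)[0]).round(1))
E
```

```text
time_s: 23.15
position: [0.5389, -0.1989, 0.0362]
ft_force: [-0.2, -0.1, 0.1]
grip_width: 0.0501
gripper_force: 0.0
23.15 tq [-0.027 -0.034  0.03 ]
time_s: 24.15
position: [0.5387, -0.1988, 0.2414]
ft_force: [0.1, -0.0, -1.0]
grip_width: 0.05
gripper_force: 0.0
24.15 tq [-0.018  0.067  0.01 ]
scene handle 0.96 [-5  7] exp for -10mm y [-3.2  4.1]
scene rear pan 0.93 [-2  3] exp for -10mm y [-2.9  3.8]
scene spout 0.99 [-1  3] exp for -10mm y [-2.4  3.1]
scene jar neck 1.0 [0 0] exp for -10mm y [-1.8  2.7]
scene scissor 0.98 [0 0] exp for -10mm y [-2.7  4.2]
side handle 0.92 [3 2] exp for -10mm y [3.5 2.6]
side rear pan 0.85 [3 2] exp for -10mm y [3.2 2.4]
side spout 0.98 [3 1] exp for -10mm y [2.7 2. ]
side jar neck 0.49 [-16  17] exp for -10mm y [2.3 1.4]
side scissor 1.0 [0 0] exp for -10mm y [3.2 2.1]
```

```bash
python3 -c "
from rig import env
print(env.close_job())"
```

```text
the job is handed in; nothing more can be done
None
```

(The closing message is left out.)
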